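Add a slotted ballast weight to the rover's ballast pod

ROBOT

A 7-joint arm with a two-finger parallel gripper is mounted at the origin on the work surface. World frame = base frame: x ahead of the robot, y to its left, z up, the work surface at z = 0. Lengths are in m, angles in rad, forces in N, time in s.
With the tool pointing down it reaches from about 0.4 to 0.9 m from the base axis. Payload 5.6 kg.
Tool frame: the origin (TCP) lies midway between the tips of the shut fingers; the grasp point (between the pads) lies 19 mm behind it; y points along the fingers, z is the direction in which the jaws open and shut, and the axes are right-handed (so a half turn about y gives the same grasp; the last joint's range is limited). The gripper opens to 92 mm and grips with 3 to 60 N. Pads are 20 mm wide; open, the fingers measure 128 mm over their backs; the gripper's body (75 mm by 189 mm) begins 69 mm behind the grasp point.
Start: joints at [-1.232, 0.468, -0.012, 1.603, 0.006, 1.071, -0.056], TCP at [0.242, 0.603, 0.215] pointing down, gripper open.
Joint ranges: [-2.53, 2.53], [-0.31, 2.02], [-1.57, 1.55], [0.28, 2.44], [-1.29, 4.43], [0.15, 1.84], [-2.92, 2.92]. Speed limits (rad/s): [2.57, 2.57, 3.14, 3.14, 3.14, 3.14, 3.14].

INTERFACE

Orientations are given as a 3x3 rotation matrix whose columns are the frame's x, y, z axes.
In Python, from station import env, effector, solver, viewer, workorder, search_frame, tip_of gives the robot as it stands. Calls block until the motion is done:
- env.reach(position, orientation): joint-space move of the TCP to a pose.
- env.movel(position, frame=None, rate=0.15): straight line of the TCP; frame=None keeps the orientation; rate is the mean speed in m/s.
- env.goto_joints(angles): joint-space move.
- effector.release() and effector.grasp(squeeze=None): open the fingers fully, or close them until they stop; squeeze is the grip in N (None keeps the last).
- env.pause(seconds).
- solver.inverse_kinematics(position, orientation): joint angles nearest the present ones, or None.
- env.sense(): the state.
- viewer.read_camera(name): name is "scene" or "top"; returns (picture, depth): 384x512x3 uint8, red, green, blue; 384x512 float32, m along the optical axis (not along the pixel's ray), 0 where there is no reading.
- viewer.camera_info(name): a dict with "intrinsics" (3x3 intrinsics, pixels), "dist_coeffs" ([k1, k2, p1, p2, k3] as OpenCV has them; the pictures are not rectified), "eye" and "rotation" of the camera in the world. Camera axes: x right, y up, looking along -z (the intrinsics and any distortion apply to the point x, -y, -z); pixel columns grow to the right and rows downward; lengths in m; the calibration is good to about 2 mm. A picture is of the moment at which its call begins. camera_info takes no time and is no camera call.
A pose or a line that the arm cannot do raises env.PlanningError and nothing moves.
- workorder.finish_job(): hands the job in, once; it reports no verdict.
Trained networks look in the newest picture that a camera, given by its name, has taken for a name from the list of things; names that differ only in an ending like _2 or _b are one class to them, and where a whole thing is asked for, a point or a joint stands for the part that bears it (a point fixed in the world has none). Each returns a list of dicts, best first, with "score" (0 to 1); they miss things now and then, are a little off and sometimes report something else, mostly with a low value. They report only what shows in the picture. A call takes as long as a camera call. They do not tell look-alikes from the thing itself.
- search_frame(camera, name): "at" ([x, y, z] in m, in world coordinates, good to about 4 mm: the middle of the surface that is visible of it).
- tip_of(camera, name): "at" ([x, y, z] in m, in world coordinates, good to about 4 mm: a listed point, or the origin of a listed thing).
The state is a dict: "t": time; "joint_positions": joint angles; "joint_velocities": joint speeds; "tau": joint torques, N m; "ee_pos": TCP position; "tcp_rot": TCP orientation; "wrist_force": force on the tool from outside, world axes, zero at the start; "moment": the same for the moment, N m; "gripper_width": finger opening in m.
Only numpy, scipy, OpenCV 4.12 (cv2) and the standard library are available. Lean on these libraries where they do the work, as an engineer would, in place of code of your own. Each camera call takes 0.05 s, during which the arm holds its last target.

TASK

Slide the rover's thumb latch sideways so that the sprung hood of its ballast pod pops fully open, then take the large slotted weight from the rubber mat and slide it sideways onto the headed stem, flat on the small weight already there, with its slot turned roughly a quarter turn or more away from the slot of that one. Then let go of it and swing the hood down until the latch has snapped back and holds it shut. Leave the other things where they are.

Things in the scene. Friction and masses are not known exactly. Their poses are not given: they have to be found in the camera images.
- rover: Small four-wheeled rover, heavy, fixed. Plywood deck x -115 to +85 mm, y +-100 mm, top 70 mm above the table; wheels to y +-127 mm. Origin: at table level under the stem in mid-deck; x points from the latch side (nearest the robot) to the hinge side, y left. Offsets below are in this frame, heights above the deck top. Fittings at y 70 to 96 mm either side are up to 23 mm high.
- stem_seat (a point): Point on the stem's axis on top of its boss (24 mm across), where the lowest weight rests, 10 mm above the deck. Axes as the rover's.
- stem_head (a point): Top centre of the stem's head, 45 mm above the deck. The head is 20 mm across and 5 mm thick (from 40 mm up), the stem below it 8 mm thick, so weights go on only from the side; stack room from boss to head is 30 mm.
- hood (a joint): Angle of the plastic hood over the stem, rad: 0 shut, 1.75 open stop; latched it may rest up to 0.02. Opens up and away from the robot, driven by a spring (0.16 Nm/rad; 0.34 Nm shut, 0.06 Nm open). Hollow cover, open below: 122 mm in x, 110 mm in y, 52 mm high; front wall at x -62 mm is 21 mm high, then slants 45 degrees back. Open, it stands behind the hinge line, up to 160 mm above the deck.
- hood_hinge (a point): Middle of the hood's hinge line, which runs along the rover's y, at x +66 mm and 4 mm above the deck. Does not move.
- hood_tab (a point): Centre of the upper face of the hood's thumb tab, a lip reaching 26 mm out from the front wall, 32 mm wide in y, 6 mm thick. Shut it is at x -74.5, y +30, 20.5 mm up. Turns with the hood: z is its upward normal, x points to the hinge. Push on this face to close the hood; the last few degrees push the latch aside and it snaps back over the catch by itself; about 6 N is enough.
- latch (a joint): Travel of the thumb latch, m: 0 at rest, 0.014 at its stop. It slides to the rover's +y; a return spring resists with 1 N at rest and 3.2 N at the stop and brings it back when let go. The hood is released at about 0.008.
- latch_thumb (a point): Top centre of the latch's thumb piece (moves with it): black block 14 mm in y, 12 mm in x, 4 to 20 mm above the deck, at x -92, y -32 mm at rest. Between it and the hood, joined to it by a short arm, stands the latch's tongue with a ramp, up to 24 mm high, x -76 to -63, y -33 to -9 mm.
- weight: The weight to load: steel disc 56 mm across and 12 mm thick with a radial slot 11 mm wide, open at the rim and ending 5.5 mm past the centre. About 0.2 kg. Origin: centre of its underside; z up, x points out through the slot's mouth. Lies flat on the mat at any yaw.
- weight_mouth (a point): Middle of the slot's mouth at the rim of the large slotted weight, 28 mm from its axis at half its thickness.
- lower_weight: The small slotted weight already on the stem, resting on the boss, loose: 44 mm across, 10 mm thick, slot 11 mm wide. Origin: centre of its underside; x points out through its slot's mouth. Its top is 20 mm above the deck.
- lower_mouth (a point): Middle of the slot's mouth at the rim of the weight already on the stem, 22 mm from its axis.
- mat: Black rubber mat, 240 x 240 x 3 mm, fixed; the weights lie on it, its top 3 mm above the table. Origin: on its underside, 30 mm nearer the robot (mat -x) than its centre.
- small_weight: Leave alone: spare small slotted weight, 44 mm across, 10 mm thick, on the mat. Origin: centre of its underside.
- plain_ring: Leave alone: steel ring without slot, 56 mm across, 12 mm thick, round 11 mm hole, on the mat. Origin: centre of its underside.
- socket: Leave alone: steel socket standing on the mat, 22 mm across, 25 mm high. Origin: centre of its underside.
- wrench: Leave alone: flat steel wrench 150 mm long, up to 40 mm wide, 8 mm high, lying on the mat's far edge. Origin: its middle; its x runs along it.
- glue: Leave alone: white glue bottle, 32 mm across, 85 mm high. Origin: centre of its underside.
- tape: Leave alone: roll of tape lying flat, 52 mm across, 19 mm high. Origin: centre of its underside.
- driver: Leave alone: screwdriver with black handle, 170 mm long, 26 mm high, lying. Origin: its middle at table level; its x runs along it.
- mug: Leave alone: white mug, 76 mm across, 88 mm high. Origin: centre of its underside.
- jar: Leave alone: closed clear jar, 60 mm across, 70 mm high. Origin: centre of its underside.
Things that resemble listed ones, but are neither listed nor needed, are in the scene too. Leave any blue or pink look-alike of the weight alone.

How it is judged:
By the outcome, as a careful person would: the job done as asked, in the order asked, and still so for the second after the job is handed in, with the robot touching nothing.
It also fails if it takes over 72 s, if anything falls off the work surface, if the arm or the gripper's body presses on something with over 40 N, if the wrist force passes 120 N, or if a joint passes its speed limit or range.

## Working session

There is one attempt and no reset: what is moved stays moved. The work goes in short steps, each a Python script; the robot and the scene stay as the last script left them, time stands still between calls to the robot, and variables do not carry over. Pictures are saved under pics/ and viewed, and the job is handed in when it is done.

```bash
ls; mkdir -p pics; python3 - <<'E'
from station import env, viewer, search_frame, tip_of
import cv2, numpy as np
for n in ["scene","top"]:
    p,d=viewer.read_camera(n); cv2.imwrite(f"pics/{n}0.png",cv2.resize(p[:,:,::-1],(800,600),interpolation=cv2.INTER_CUBIC)); np.savez(f"pics/{n}0.npz",p=p,d=d)
    i=viewer.camera_info(n); print(n,i["eye"],np.round(i["rotation"],3).tolist(),i["intrinsics"],i["dist_coeffs"])
    for t in ["rover","stem_head","hood_hinge","hood_tab","latch_thumb","weight","weight_mouth","mat"]:
        print(t,[(np.round(r["at"],3).tolist(),round(r["score"],2)) for r in tip_of(n,t)[:4]])
print(env.sense())
E
```

```text
pics
scene [ 1.17683767 -0.39693473  0.71492573] [[0.509, -0.548, 0.664], [0.861, 0.319, -0.396], [0.006, 0.773, 0.634]] [[363.45655907   0.         257.72449558]
 [  0.         363.45655907 189.259524  ]
 [  0.           0.           1.        ]] [-0.00929713  0.          0.          0.          0.        ]
rover [([0.524, 0.226, 0.001], 0.94), ([0.558, 0.444, -0.0], 0.47)]
stem_head [([0.527, 0.23, 0.117], 0.8)]
hood_hinge [([0.59, 0.216, 0.073], 0.58)]
hood_tab [([0.459, 0.274, 0.091], 0.77)]
latch_thumb [([0.43, 0.218, 0.092], 0.4)]
weight [([0.494, -0.269, 0.001], 0.82), ([0.348, -0.295, 0.002], 0.74), ([0.346, -0.162, -0.001], 0.69), ([0.407, -0.4, -0.003], 0.64)]
weight_mouth [([0.5, -0.299, 0.006], 0.72), ([0.369, -0.161, 0.006], 0.72), ([0.376, -0.29, 0.009], 0.58), ([0.378, -0.392, 0.005], 0.56)]
mat [([0.512, -0.212, 0.005], 0.78)]
top [ 0.35257653 -0.01486652  1.31228909] [[0.011, 0.99, -0.143], [-1.0, 0.008, -0.021], [-0.019, 0.143, 0.99]] [[372.88439114   0.         252.67388054]
 [  0.         372.88439114 189.60642918]
 [  0.           0.           1.        ]] [-0.03
[... 779 characters left out ...]
0713558 , -0.05632286]), 'joint_velocities': array([-0.00027875,  0.00025049, -0.00089387, -0.0006784 ,  0.00018635,
       -0.00141558, -0.00052763]), 'tau': array([-2.66136851e-05, -5.20405126e+01, -1.31087570e-02, -2.44052982e+01,
       -5.68702840e-02,  1.11790281e-02,  3.20247636e-05]), 'ee_pos': array([0.24222619, 0.60321685, 0.2146342 ]), 'tcp_rot': array([[ 9.27965002e-01,  7.39703143e-05,  3.72667344e-01],
       [-3.72667351e-01,  1.23854460e-04,  9.27964994e-01],
       [ 2.24853495e-05, -9.99999990e-01,  1.42498925e-04]]), 'wrist_force': array([ 0.13977939, -0.78310268, -0.83054842]), 'moment': array([-0.02689123,  0.0398643 ,  0.0286723 ]), 'gripper_width': 0.09200711822959644}
```

View pics/scene0.png

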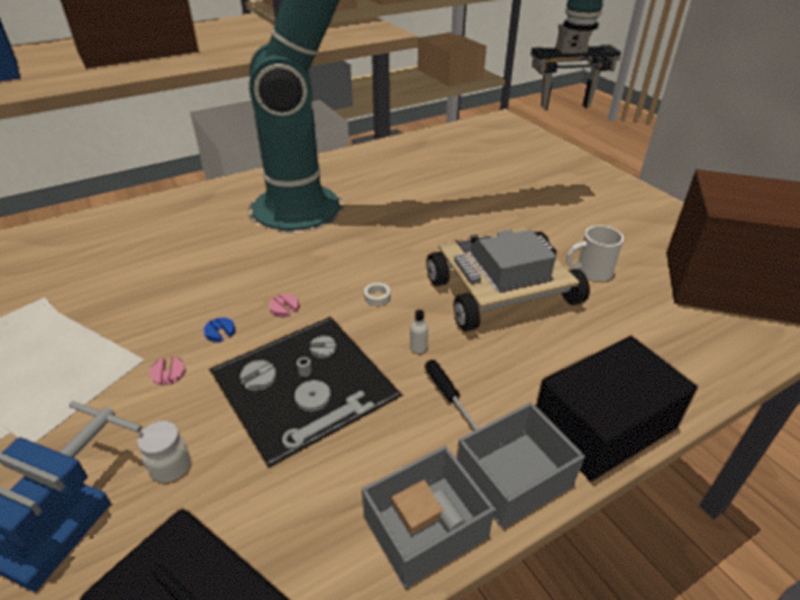

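View pics/top0.png

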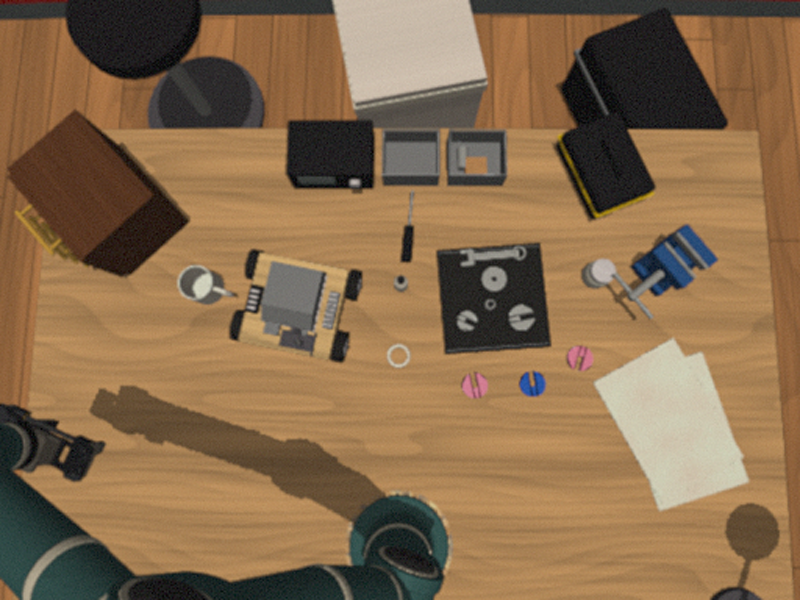

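```bash
cat > h.py <<'E'
import numpy as np, cv2
from station import env, effector, solver, viewer, workorder, search_frame, tip_of
def proj(cam,P):
    i=viewer.camera_info(cam); R=np.array(i["rotation"]); c=(np.atleast_2d(P)-i["eye"])@R
    c=c*[1,-1,-1]
    uv,_=cv2.projectPoints(c.reshape(-1,1,3),np.zeros(3),np.zeros(3),i["intrinsics"],np.array(i["dist_coeffs"])); return uv.reshape(-1,2)
def ray(cam,uv):
    i=viewer.camera_info(cam)
    n=cv2.undistortPoints(np.array(uv,float).reshape(-1,1,2),i["intrinsics"],np.array(i["dist_coeffs"])).reshape(-1,2)
    return np.array(i["eye"]), np.c_[n[:,0],-n[:,1],-np.ones(len(n))]@np.array(i["rotation"]).T
def atz(cam,uv,z):
    e,d=ray(cam,uv); return e+d*((z-e[2])/d[:,2])[:,None]
def pts(cam,depth):
    v,u=np.mgrid[:depth.shape[0],:depth.shape[1]]
    e,d=ray(cam,np.c_[u.ravel(),v.ravel()]); P=e+d*depth.ravel()[:,None]
    return P.reshape(*depth.shape,3)
def crop(p,c,r,name,s=8):
    u,v=map(int,c); q=p[max(v-r,0):v+r,max(u-r,0):u+r,::-1]
    cv2.imwrite(name,cv2.resize(q,None,fx=s,fy=s,interpolation=cv2.INTER_CUBIC)); return max(u-r,0),max(v-r,0)
E
python3 - <<'E'
from h import *
for n in ["scene","top"]:
    f=np.load(f"pics/{n}0.npz")
    uv=proj(n,[[0.494,-0.271,0.015],[0.527,0.229,0.1]]); print(n,uv)
    print(crop(f["p"],uv[0],32,f"pics/{n}_w.png",8), crop(f["p"],uv[1],48,f"pics/{n}_r.png",6))
a=[cv2.imread(f"pics/{n}_{k}.png") for n in("scene","top") for k in "wr"]
a=[cv2.resize(x,(390,295) if 0 else (300,300)) for x in a]
cv2.imwrite("pics/crops.png",np.vstack([np.hstack(a[:2]),np.hstack(a[2:])]))
E
```

```text
scene [[164.5684857  237.80111202]
 [327.27614214 161.8832715 ]]
(132, 205) (279, 113)
top [[333.65300346 203.28765605]
 [186.43147273 189.21112867]]
(301, 171) (138, 141)
```

View pics/crops.png

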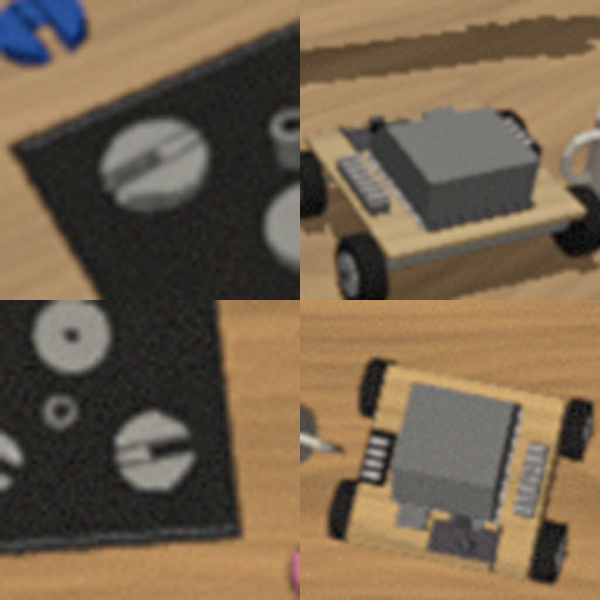

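```bash
cat >> h.py <<'E'
from scipy.optimize import least_squares
KP={"stem_head":[0,0,.115],"hood_hinge":[.066,0,.074],"hood_tab":[-.0745,.030,.0905],"latch_thumb":[-.092,-.032,.09],"rover":[0,0,0]}
def fitrover(names,cams=("scene","top"),reps=1):
    M=[];O=[]
    for _ in range(reps):
        for c in cams:
            viewer.read_camera(c)
            for k in names:
                for r in tip_of(c,k):
                    if r["score"]>.35 and np.linalg.norm(np.array(r["at"])[:2]-[.525,.23])<.2: M.append(KP[k]);O.append(r["at"])
    M=np.array(M);O=np.array(O)
    f=lambda p:((M[:,:2]@np.array([[np.cos(p[2]),-np.sin(p[2])],[np.sin(p[2]),np.cos(p[2])]]).T+p[:2])-O[:,:2]).ravel()
    s=least_squares(f,[.527,.229,-.2],loss="soft_l1",f_scale=.004)
    return s.x,f(s.x).reshape(-1,2),O[:,2]-M[:,2]
def Rz(a): c,s=np.cos(a),np.sin(a); return np.array([[c,-s,0],[s,c,0],[0,0,1.]])
def down(xdir,beta=0,flip=False):
    """tool frame (columns): x=xdir yaw in world plane, y=down, z=x cross y; tilt beta: tool points toward -xdir"""
    cx=np.array([np.cos(xdir),np.sin(xdir),0]); z=np.array([0,0,1.])
    y=-np.sin(beta)*cx-np.cos(beta)*z
    x=np.cos(beta)*cx-np.sin(beta)*z
    return np.c_[x,y,np.cross(x,y)]
E
python3 - <<'E'
from h import *
s,r,dz=fitrover(["stem_head","hood_hinge","hood_tab","latch_thumb"])
print(s,np.degrees(s[2]));print(np.round(r*1000,1).tolist(),np.round(dz*1000,1))
# hood top plane orientation & deck height by depth
f=np.load("pics/top0.npz");P=pts("top",f["d"]);R=Rz(s[2])
L=(P-[s[0],s[1],0])@R
m=(abs(L[...,0]+0.005)<.02)&(abs(L[...,1])<.03)&(P[...,2]>.08)
print("hoodtop z",np.median(P[m][:,2]),m.sum())
m=(L[...,2]>.112)&(L[...,2]<.135)&(np.abs(L[...,:2]).max(-1)<.1)
q=P[m][:,:2].astype(np.float32); print("hood top rect",cv2.minAreaRect(q), "model centre", (s[:2]+(R@[.015,0,0])[:2]))
m=(L[...,2]>.06)&(L[...,2]<.078)&(np.abs(L[...,:2]).max(-1)<.13); print("deck",np.median(P[m][:,2]))
m=(np.abs(P[...,:2]-[.494,-.271]).max(-1)<.04)&(P[...,2]>.01)&(P[...,2]<.03); print("wt top",np.median(P[m][:,2]),P[m].mean(0))
for flip in (0,1):
  for b in (-.3,-.5):
    o=down(s[2]+np.pi*flip,b if not flip else -b); p=[s[0],s[1],.077]+R@[-.096,-.06,0]
    print(flip,b,solver.inverse_kinematics(p,o))
E
```

```text
[ 0.52671561  0.22842545 -0.22500272] -12.891706512461617
[[0.6, -1.8], [1.1, 1.8], [-1.9, -3.8], [-1.4, 1.0], [-3.1, 1.6], [0.5, -1.2], [1.9, -0.3], [1.9, 2.0]] [ 2.6  0.3  1.5  3.  -1.5 -0.9  1.8 -4.5]
hoodtop z 0.12204816614787739 222
hood top rect ((0.5363196730613708, 0.22755300998687744), (0.11245012283325195, 0.10709248483181), 78.67961883544922) model centre [0.54133751 0.22507882]
deck 0.06894882520173207
wt top 0.014637977549687209 [ 0.49621071 -0.26844296  0.01446252]
0 -0.3 [-0.88753698  0.30146639  0.24993815  2.33968026  0.46960108  0.35137359
  0.26080757]
0 -0.5 [-0.99249617  0.3167646   0.21438772  2.43387983  1.24932142  0.37535842
 -0.62916933]
1 -0.3 [-1.25460182  0.35102419  0.68253654  2.3600066   0.0174589   0.30346124
 -2.43675282]
1 -0.5 [ 0.14949968  0.61813476 -1.10593188  2.3707926   1.52247469  0.96146431
  2.40753939]
```

```bash
cat >> h.py <<'E'
S=np.array([0.52671561,0.22842545,-0.22500272])
def W(x,y,z,s=None):
    s=S if s is None else s
    return np.array([s[0],s[1],.07])+Rz(s[2])@np.array([x,y,z])
def loc(p,s=None):
    s=S if s is None else s
    return Rz(s[2]).T@(np.array(p)-[s[0],s[1],.07])
def shot(n,tag):
    p,d=viewer.read_camera(n); cv2.imwrite(f"pics/{n}{tag}.png",cv2.resize(p[:,:,::-1],(800,600),interpolation=cv2.INTER_CUBIC)); np.savez(f"pics/{n}{tag}.npz",p=p,d=d); return p,d
E
python3 - <<'E'
from h import *
o=down(S[2],-.3)
effector.grasp(10); print(env.sense()["t"],env.sense()["gripper_width"])
env.reach(W(-.098,-.067,.09),o); print(env.sense()["t"])
f0=env.sense()["wrist_force"]
env.movel(W(-.098,-.067,.010)); print(env.sense()["t"],env.sense()["wrist_force"]-f0)
for y in (-.060,-.056,-.052,-.049,-.047,-.045,-.0435):
    env.movel(W(-.098,y,.010),rate=.05); e=env.sense()
    F=Rz(S[2]).T@(e["wrist_force"]-f0); print(y,np.round(loc(e["ee_pos"])*1000,1),np.round(F,2),round(e["t"],2))
    if abs(F[1])>8: break
shot("scene","1")
E
```

```text
2.7417 0.0005370628731099839
4.4
5.0833 [0.82278332 0.09715797 0.03291023]
-0.06 [-97.7 -59.   10.8] [-0.38  0.5  -0.53] 5.38
-0.056 [-97.9 -55.6  10.2] [ 0.58  0.37 -0.74] 5.62
-0.052 [-98.1 -52.3   9.9] [-0.17 -0.75  1.64] 5.88
-0.049 [-98.2 -49.3   9.8] [-0.67 -2.44  0.8 ] 6.12
-0.047 [-98.1 -47.    9.9] [ 0.5  -2.07 -0.46] 6.38
-0.045 [-98.1 -45.    9.9] [-0.36 -1.39 -0.34] 6.62
-0.0435 [-98.2 -43.6   9.9] [-1.41 -2.59 -0.79] 6.88
```

View pics/scene1.png

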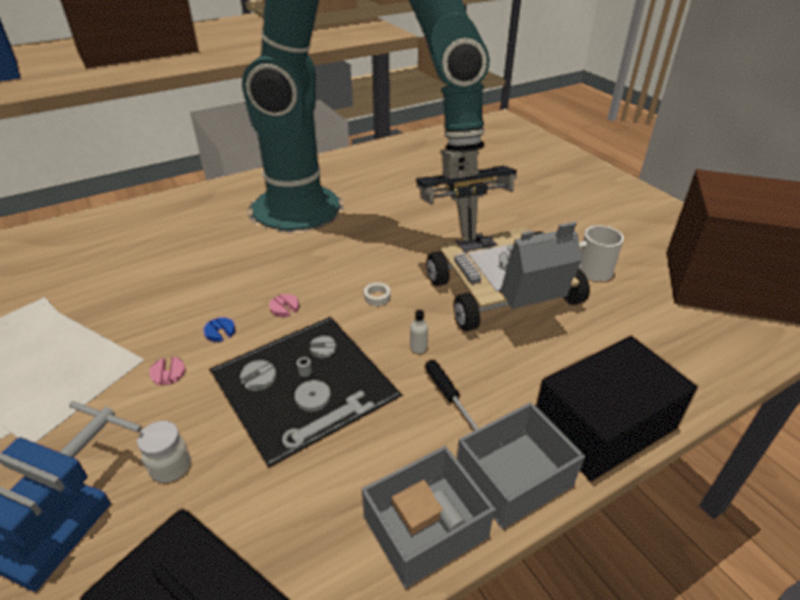

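```bash
python3 - <<'E'
from h import *
env.movel(W(-.1,-.062,.012),rate=.1)
env.movel(W(-.11,-.07,.10),rate=.3)
effector.release()
env.reach([.40,-.10,.25],down(-1.3)); print(env.sense()["t"])
for n in("scene","top"):
    p,d=shot(n,"2")
    for t in ["stem_head","stem_seat","lower_weight","lower_mouth","hood_tab","hood_hinge","latch_thumb","weight","weight_mouth"]:
        print(n,t,[(np.round(r["at"],3).tolist(),round(r["score"],2)) for r in tip_of(n,t)[:7] if r["score"]>.3])
    uv=proj(n,[W(0,0,.03),[.495,-.27,.015]]); print(uv)
    crop(p,uv[0],25,f"pics/{n}2c.png",12);crop(p,uv[1],25,f"pics/{n}2w.png",12)
a=[cv2.resize(cv2.imread(f"pics/{n}2{k}.png"),(300,300)) for n in("scene","top") for k in "cw"]
cv2.imwrite("pics/c2.png",np.vstack([np.hstack(a[:2]),np.hstack(a[2:])])); print(env.sense()["t"])
E
```

```text
10.225
scene stem_head [([0.524, 0.228, 0.118], 0.7), ([0.433, 0.216, 0.092], 0.56)]
scene stem_seat [([0.531, 0.229, 0.084], 0.8)]
scene lower_weight [([0.526, 0.23, 0.08], 0.52)]
scene lower_mouth [([0.506, 0.24, 0.084], 0.36)]
scene hood_tab [([0.64, 0.236, 0.21], 0.56)]
scene hood_hinge [([0.588, 0.215, 0.074], 0.91)]
scene latch_thumb [([0.526, 0.23, 0.08], 0.47), ([0.433, 0.216, 0.093], 0.37)]
scene weight [([0.41, -0.403, -0.002], 0.85), ([0.347, -0.293, 0.001], 0.75), ([0.496, -0.268, 0.001], 0.73), ([0.638, 0.236, 0.208], 0.55), ([0.344, -0.166, -0.001], 0.53)]
scene weight_mouth [([0.368, -0.164, 0.006], 0.79), ([0.377, -0.29, 0.009], 0.67), ([0.497, -0.299, 0.006], 0.63), ([0.38, -0.393, 0.006], 0.62)]
[[327.06164224 161.89153737]
 [165.06702096 237.90297038]]
top stem_head [([0.528, 0.224, 0.112], 0.96), ([0.531, 0.23, 0.082], 0.39)]
top stem_seat [([0.528, 0.23, 0.081], 0.86)]
top lower_weight [([0.527, 0.232, -0.003], 0.63), ([0.531, 0.231, 0.081], 0.43)]
top lower_mouth [([0.507, 0.243, 0.083], 0.58)]
top hood_tab [([0.639, 0.241, 0.21], 0.8)]
top hood_hinge [([0.591, 0.214, 0.072], 0.74)]
top latch_thumb [([0.428, 0.218, 0.087], 0.58)]
top weight [([0.64, -0.212, 0.003], 0.74), ([0.348, -0.29, -0.006], 0.58), ([0.409, -0.397, 0.001], 0.54), ([0.493, -0.272, 0.002], 0.49), ([0.529, 0.226, 0.078], 0.37)]
top weight_mouth [([0.376, -0.289, 0.011], 0.71), ([0.382, -0.394, 0.007], 0.44)]
[[186.60135254 189.29785059]
 [333.3605448  203.00001623]]
11.225
```

View pics/c2.png

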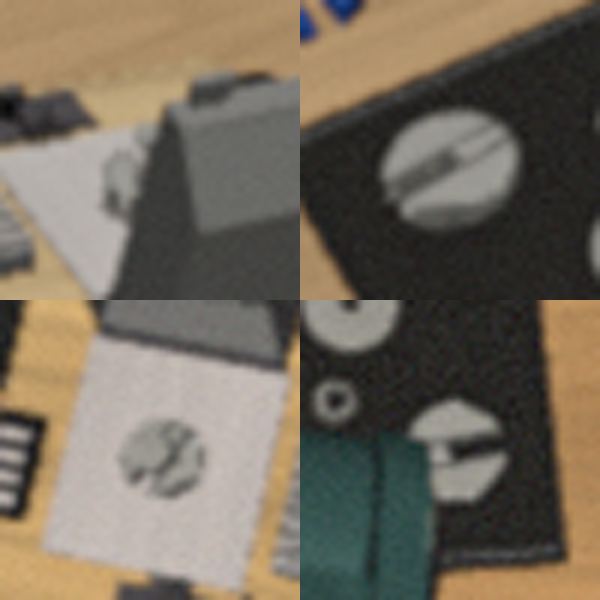

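View pics/top2.png

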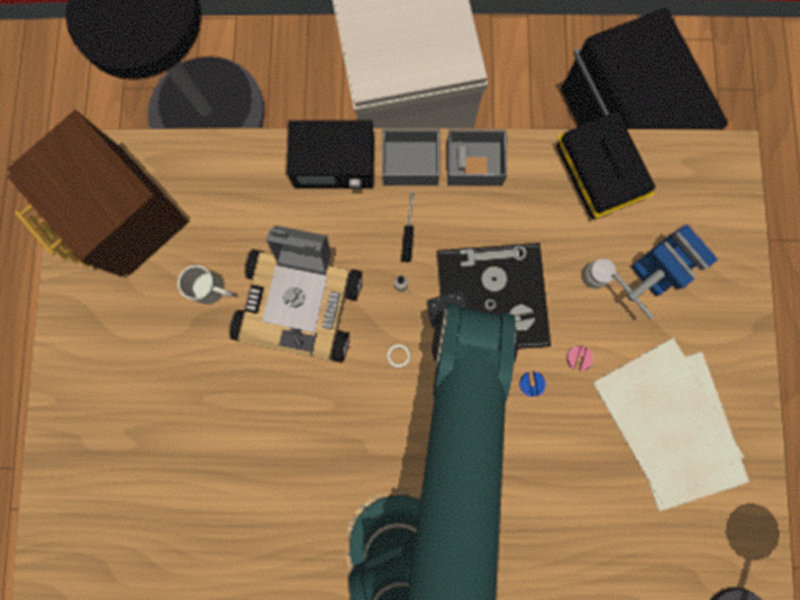

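```bash
python3 - <<'E'
from h import *
f=np.load("pics/top2.npz");print(crop(f["p"],(186.6,190.5),10,"pics/z.png",30))
f2=np.load("pics/scene2.npz");print(crop(f2["p"],(316,163),14,"pics/z2.png",21))
a=cv2.imread("pics/z.png");b=cv2.resize(cv2.imread("pics/z2.png"),(600,600))[:, :600]
cv2.imwrite("pics/z.png",cv2.resize(np.hstack([cv2.resize(a,(400,400)),cv2.resize(b,(400,400))]),(800,400)))
q=f["p"][181:201,176:197].mean(-1).astype(int)
for r in q: print(' '.join(f"{x:3d}" for x in r))
E
```

```text
(176, 180)
(302, 149)
182 180 182 181 182 184 183 184 181 184 179 182 186 186 186 182 180 184 181 183 185
184 184 180 182 180 181 186 182 184 185 183 186 185 186 184 182 180 183 186 185 183
180 180 180 180 180 183 188 186 185 178 173 173 173 172 177 176 183 183 181 185 188
181 179 178 182 184 183 187 182 170 162 157 149 142 130 139 159 171 181 185 186 183
178 183 180 182 182 185 182 173 158 150 144 140 118 122 135 131 134 160 179 187 187
180 180 179 183 186 182 166 154 143 141 147 132 121 130 140 115 108 138 170 183 186
180 184 180 184 184 175 161 146 143 145 146 144 129 116 120 113 131 159 174 182 185
182 182 183 182 183 165 156 151 152 147 147 148 134 108 101 122 149 158 148 169 183
183 180 181 184 175 159 154 153 152 150 149 152 144 104  99 139 156 146 126 160 179
182 182 183 187 164 145 143 152 148 151 149 147 121  84 104 140 152 144 123 163 184
185 183 186 186 178 146 142 141 135 143 146 123  97 101 127 145 155 150 130 163 184
180 184 184 188 184 160 139 116 101 122 119  97 105 135 153 155 154 150 155 173 187
186 183 184 185 183 165 131  96 107 148 136 117 130 149 152 145 135 129 157 179 188
183 183 182 185 189 178 147 128 155 170 143 129 145 145 124 107 107 127 162 182 188
184 187 185 184 190 187 176 173 178 166 139 132 126 115 100 105 121 159 177 185 188
183 183 183 187 185 184 187 184 180 163 157 138 120 106 117 153 171 180 184 184 186
186 186 188 187 186 183 186 185 188 183 180 178 171 165 172 185 183 186 182 187 190
186 189 186 185 187 185 183 185 184 187 188 190 182 184 187 185 184 186 183 186 187
184 189 188 189 186 183 186 184 187 188 187 187 185 185 183 183 186 184 184 184 188
186 184 188 189 188 182 183 185 188 188 185 181 185 183 185 187 188 184 185 187 190
```

View pics/z.png

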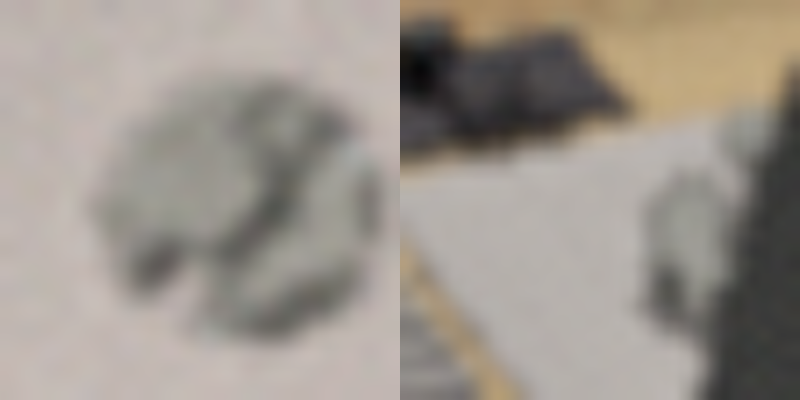

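```bash
python3 - <<'E'
from h import *
for n in ("top","scene"):
    f=np.load(f"pics/{n}0.npz"); g=f["p"].mean(-1)
    # rectified top view at z=.015, 0.5mm/px
    xs=np.arange(.455,.535,.0005); ys=np.arange(-.31,-.23,.0005)
    X,Y=np.meshgrid(xs,ys,indexing="ij")
    uv=proj(n,np.c_[X.ravel(),Y.ravel(),np.full(X.size,.015)]).astype(np.float32)
    I=cv2.remap(g.astype(np.float32),uv[:,0].reshape(X.shape),uv[:,1].reshape(X.shape),cv2.INTER_CUBIC)
    # template: disc radius 28 w slot
    def tmpl(c,a):
        dx=X-c[0];dy=Y-c[1];r=np.hypot(dx,dy);u=dx*np.cos(a)+dy*np.sin(a);v=-dx*np.sin(a)+dy*np.cos(a)
        t=(r<.028).astype(np.float32); t[(abs(v)<.0055)&(u>-.0055)]=0; t[(abs(v)<.0055)&(u<=-.0055)&(r<.028)]=.85
        return cv2.GaussianBlur(t,(0,0),3)
    best=[]
    for a in np.radians(np.arange(-110,-50,3)):
        for cx in np.arange(.488,.504,.001):
            for cy in np.arange(-.276,-.261,.001):
                t=tmpl((cx,cy),a); best.append((np.corrcoef(t.ravel()[::3],I.ravel()[::3])[0,1],cx,cy,np.degrees(a)))
    best.sort(reverse=True); print(n,np.round(best[:6],4).tolist())
    cv2.imwrite(f"pics/rect_{n}.png",cv2.resize(np.clip(I,0,255).astype(np.uint8),(400,400)))
a=np.hstack([cv2.imread(f"pics/rect_{n}.png") for n in("top","scene")]);cv2.imwrite("pics/rect.png",a)
E
```

```text
top [[0.9648, 0.496, -0.27, -80.0], [0.9647, 0.496, -0.27, -77.0], [0.9614, 0.495, -0.27, -74.0], [0.9614, 0.495, -0.27, -77.0], [0.9613, 0.496, -0.27, -83.0], [0.9609, 0.496, -0.271, -77.0]]
scene [[0.9182, 0.496, -0.272, -80.0], [0.9173, 0.497, -0.272, -83.0], [0.9173, 0.496, -0.272, -83.0], [0.9173, 0.496, -0.272, -77.0], [0.9165, 0.497, -0.272, -86.0], [0.9162, 0.497, -0.272, -80.0]]
```

View pics/rect.png

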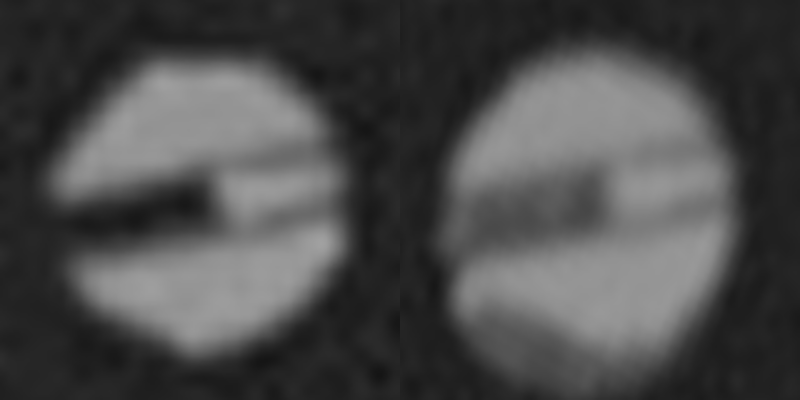

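```bash
python3 - <<'E'
from h import *
a=np.radians(-79); phi=np.radians(-20)+S[2]
for fl in (0,np.pi):
    g=down(a+fl); q=solver.inverse_kinematics([.496,-.271,.005],g); 
    t=down(phi+fl); p=W(-.0423,.0154,.026); r=solver.inverse_kinematics(p,t); r2=solver.inverse_kinematics(W(0,0,.022),t)
    print(fl,*[None if k is None else np.round(k,2) for k in (q,r,r2)])
E
```

```text
0 [-0.03  0.71  0.62  1.97 -0.64  0.67  1.19] [-0.74  0.46  0.25  1.95 -0.16  0.75  0.6 ] [-0.69  0.5   0.29  1.9  -0.2   0.77  0.7 ]
3.141592653589793 [-0.33  0.97  1.11  1.98 -1.11  0.97 -1.59] [-0.93  0.49  0.5   1.97 -0.33  0.76 -2.39] [-0.9   0.54  0.56  1.91 -0.39  0.79 -2.27]
```

Flip 0. Grasp the weight.

```bash
python3 - <<'E'
from h import *
g=down(np.radians(-79))
env.reach([.496,-.271,.06],g)
env.movel([.496,-.271,.0050],rate=.08); e=env.sense(); print(e["t"],e["ee_pos"],e["wrist_force"])
effector.grasp(30); e=env.sense(); print(e["gripper_width"],e["ee_pos"],e["wrist_force"])
env.movel([.496,-.271,.12],rate=.15); e=env.sense(); print(e["t"],e["gripper_width"],e["ee_pos"],e["wrist_force"])
phi=np.radians(-20)+S[2]
env.reach(W(-.052,.019,.075),down(phi)); e=env.sense(); print(e["t"],e["gripper_width"],loc(e["ee_pos"]))
for n in("scene","top"):
    p,d=shot(n,"3")
    for t in ["stem_head","weight","weight_mouth"]:
        print(n,t,[(np.round(r["at"],3).tolist(),round(r["score"],2)) for r in tip_of(n,t)[:7] if r["score"]>.3])
    uv=proj(n,[W(-.03,.01,.05)]); print(uv)
    crop(p,uv[0],25,f"pics/{n}3c.png",16)
cv2.imwrite("pics/c3.png",np.hstack([cv2.resize(cv2.imread(f"pics/{n}3c.png"),(400,400)) for n in("scene","top")]))
E
```

```text
13.1167 [ 0.49585529 -0.27126594  0.00466705] [-0.01027641  0.52938737 -0.19584146]
0.05469160138981005 [ 0.49603508 -0.27096759  0.00507322] [ 0.50165539 -0.75358638  1.16626068]
14.6833 0.05487404164233343 [ 0.49543773 -0.27042583  0.11919698] [-0.30170534 -0.45417873 -2.44214627]
16.6 0.054925569978689026 [-0.05101277  0.01774714  0.07502257]
scene stem_head [([0.637, -0.211, 0.0], 0.4)]
scene weight [([0.408, -0.401, 0.0], 0.77), ([0.48, 0.259, 0.14], 0.63), ([0.343, -0.166, -0.001], 0.61), ([0.344, -0.294, -0.0], 0.57)]
scene weight_mouth [([0.376, -0.39, 0.005], 0.7), ([0.502, 0.243, 0.144], 0.68), ([0.379, -0.292, 0.011], 0.58), ([0.368, -0.163, 0.003], 0.52)]
[[326.47786423 150.25675357]]
top stem_head [([0.527, 0.228, 0.111], 0.67)]
top weight [([0.343, -0.166, 0.0], 0.63), ([0.407, -0.399, 0.001], 0.59), ([0.349, -0.29, -0.003], 0.55)]
top weight_mouth [([0.369, -0.157, 0.006], 0.72), ([0.374, -0.29, 0.01], 0.68), ([0.38, -0.394, 0.009], 0.58), ([0.51, -0.212, -0.002], 0.35)]
[[180.05246004 196.62043777]]
```

View pics/c3.png

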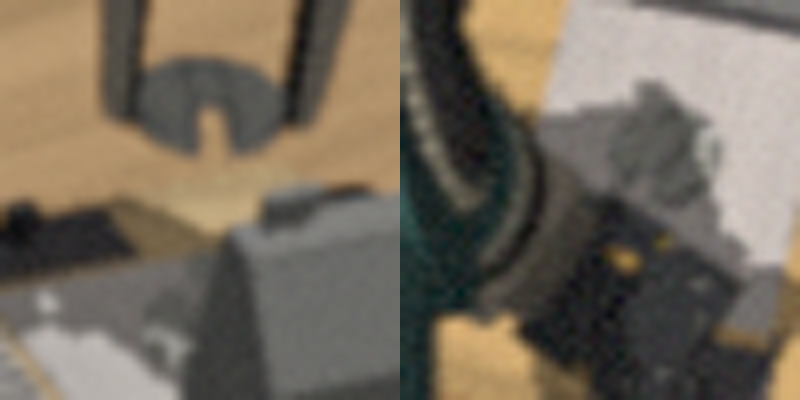

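View pics/scene3.png

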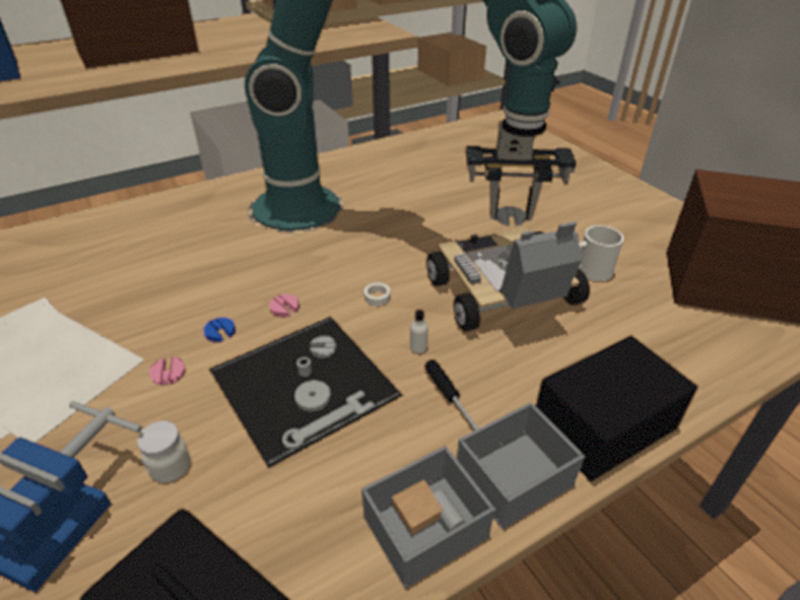

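```bash
python3 - <<'E'
from h import *
f=np.load("pics/top2.npz");P=pts("top",f["d"])
m=(np.hypot(P[...,0]-.527,P[...,1]-.2285)<.035)
Q=P[m]; 
print(np.histogram(Q[:,2],bins=np.arange(.06,.13,.005)))
h=Q[Q[:,2]>.107]; print("head",len(h),h.mean(0),(h.max(0)+h.min(0))/2)
h=Q[(Q[:,2]>.084)&(Q[:,2]<.1)]; print("low",len(h),h.mean(0),(h.max(0)+h.min(0))/2, cv2.minEnclosingCircle(h[:,:2].astype(np.float32)))
h=Q[(Q[:,2]>.08)]; print(cv2.minEnclosingCircle(h[:,:2].astype(np.float32)))
f=np.load("pics/scene2.npz");P=pts("scene",f["d"])
m=(np.hypot(P[...,0]-.527,P[...,1]-.2285)<.02)&(P[...,2]>.107)&(P[...,2]<.122); h=P[m]; print("scene head",len(h),h.mean(0),(h.max(0)+h.min(0))/2)
# held weight in scene3
f=np.load("pics/scene3.npz");P=pts("scene",f["d"]); e=env.sense(); print("tcp",e["ee_pos"])
m=(np.hypot(*(P[...,:2]-e["ee_pos"][:2]).transpose(2,0,1))<.04)&(abs(P[...,2]-e["ee_pos"][2]-.010)<.006)
h=P[m]; x=np.array([np.cos(S[2]-.349),np.sin(S[2]-.349)]); y=np.array([-x[1],x[0]])
print(len(h)); u=(h[:,:2]-e["ee_pos"][:2])@x; v=(h[:,:2]-e["ee_pos"][:2])@y
print("u",np.percentile(u,[2,50,98]),"v",np.percentile(v,[2,50,98]), "ztop",np.median(h[:,2]))
E
```

```text
(array([  1,  62, 121,  17,   8,  61,  27,   2,   0,   5,  16,   7,   1,
         0]), array([0.06 , 0.065, 0.07 , 0.075, 0.08 , 0.085, 0.09 , 0.095, 0.1  ,
       0.105, 0.11 , 0.115, 0.12 , 0.125, 0.13 ]))
head 27 [0.52664567 0.2290189  0.11392406] [0.52749832 0.22984449 0.1138425 ]
low 95 [0.52690347 0.22655104 0.08927751] [0.52560248 0.22918976 0.08989561] ((0.5264410972595215, 0.22954383492469788), 0.022272378206253052)
((0.5264410972595215, 0.22954383492469788), 0.022272378206253052)
scene head 14 [0.52461376 0.22249957 0.11464946] [0.52554398 0.22460735 0.11410873]
tcp [0.48039974 0.25826274 0.1449864 ]
188
u [-0.02289812  0.00789509  0.02932934] v [-3.51950721e-02 -8.77236462e-05  3.48306750e-02] ztop 0.1544250398929078
```

```bash
cat >> h.py <<'E'
def ins(d,v=0,z=.0255):
    """d: distance short of stem along slot, v lateral"""
    a=np.radians(-20); return W(-d*np.cos(a)-v*np.sin(a),-d*np.sin(a)+v*np.cos(a),z)
def uv_(e):
    l=loc(e["ee_pos"]); a=np.radians(20); c,s=np.cos(a),np.sin(a); return np.round(1000*np.array([c*l[0]-s*l[1],s*l[0]+c*l[1],l[2]]),1)
def Fl(e,f0): return np.round(Rz(S[2]-np.radians(20)).T@(e["wrist_force"]-f0),1)
E
python3 - <<'E'
from h import *
env.movel(ins(.048),rate=.1); env.pause(.2); f0=env.sense()["wrist_force"]; print(uv_(env.sense()),f0)
for d in (.040,.035,.031,.028,.025,.022,.018):
    env.movel(ins(d),rate=.06); e=env.sense(); F=Fl(e,f0); print(d,uv_(e),F)
    if np.abs(F).max()>5: break
print(e["t"]); p,_=shot("scene","4"); crop(p,(320,155),25,"pics/c4.png",20)
E
```

```text
[-47.9   0.5  26.1] [-0.05610788  0.74189522 -2.67042531]
0.04 [-39.2  -0.   25.8] [ 0.9 -0.6  0.5]
0.035 [-34.5  -0.1  25.5] [ 0.4 -0.8  0.1]
0.031 [-30.7  -0.1  25.5] [ 1.1 -0.3  0.8]
0.028 [-27.7  -0.   25.5] [ 1.2 -0.8  0.4]
0.025 [-24.7  -0.   25.5] [ 0.8 -0.6  0.2]
0.022 [-21.7  -0.1  25.5] [-0.9 -1.1  0.4]
0.018 [-17.6  -0.1  25.5] [ 0.9 -0.7  1. ]
19.6333
```

View pics/c4.png

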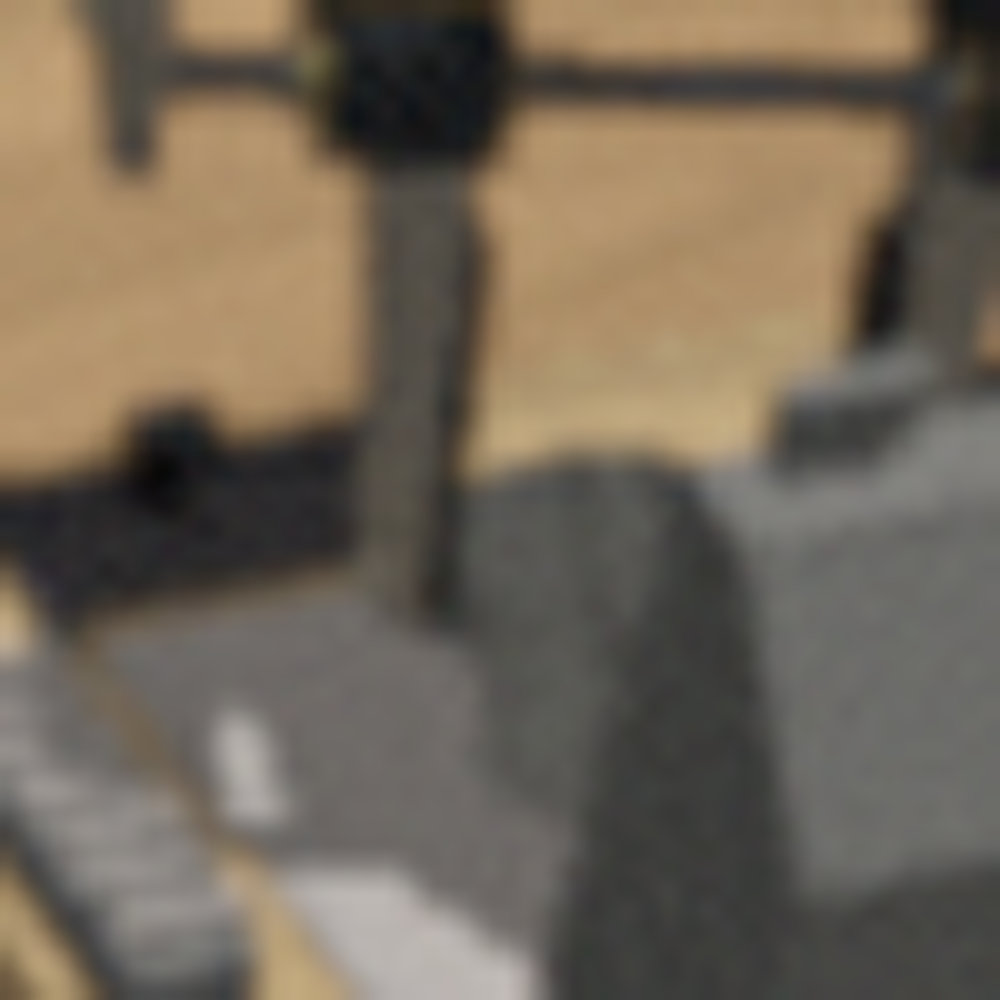

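```bash
python3 - <<'E'
from h import *
f0=env.sense()["wrist_force"]
for d in (.012,.008,.005,.003,.0015,0,-.001):
    env.movel(ins(d),rate=.06); e=env.sense(); F=Fl(e,f0); print(d,uv_(e),F)
    if abs(F[0])>3.5: break
dd=-uv_(e)[0]/1000
f0=e["wrist_force"]
for z in (.0245,.0235,.0225,.0215,.0205,.0195):
    env.movel(ins(dd,0,z),rate=.04); e=env.sense(); F=Fl(e,f0); print(z,uv_(e),F)
    if F[2]>3.: break
print(e["t"])
E
```

```text
0.012 [-11.4  -0.1  25.6] [-0.9  0.6 -0.2]
0.008 [-7.6 -0.1 25.5] [-1.2  0.5 -1.3]
0.005 [-4.8 -0.  25.5] [-0.6  0.6 -1.2]
0.003 [-2.9 -0.  25.5] [-1.1 -0.6 -0.8]
0.0015 [-1.4  0.  25.5] [-0.4 -0.5 -1.3]
0 [ 0.1 -0.  25.5] [ 0.1  0.8 -0.1]
-0.001 [ 1.1 -0.  25.5] [-0.7  0.8 -1. ]
0.0245 [ 1.1 -0.1 24.4] [-0.1 -0.6  0.8]
0.0235 [ 1.1 -0.1 23.4] [ 0.   0.  -0.3]
0.0225 [ 1.1 -0.1 22.4] [ 0.1 -0.3  0.1]
0.0215 [ 1.2  0.1 22. ] [-1.1 -1.9  6.7]
22.4333
```

```bash
python3 - <<'E'
from h import *
effector.release(); e=env.sense(); print(e["gripper_width"],uv_(e))
env.movel(ins(0.0,0,.13),rate=.2)
env.movel(W(-.13,.0,.2),rate=.4); e=env.sense(); print(e["t"])
env.reach([.38,.0,.3],down(S[2])); print(env.sense()["t"])
for n in("scene","top"):
    p,d=shot(n,"5")
    for t in ["weight","weight_mouth","lower_mouth","hood_tab","stem_head"]:
        print(n,t,[(np.round(r["at"],3).tolist(),round(r["score"],2)) for r in tip_of(n,t)[:7] if r["score"]>.25 and r["at"][1]>0])
    crop(p,proj(n,[W(0,0,.03)])[0],20,f"pics/{n}5c.png",20)
cv2.imwrite("pics/c5.png",np.hstack([cv2.resize(cv2.imread(f"pics/{n}5c.png"),(400,400)) for n in("scene","top")]))
f=np.load("pics/top5.npz");P=pts("top",f["d"]);m=(np.hypot(P[...,0]-S[0],P[...,1]-S[1])<.035)
Q=P[m];h=Q[(Q[:,2]>.085)];print(cv2.minEnclosingCircle(h[:,:2].astype(np.float32)),np.histogram(Q[:,2],bins=np.arange(.065,.13,.005)))
E
```

```text
0.09210845963161812 [ 1.1 -0.  21.5]
24.3333
25.35
scene weight [([0.528, 0.23, 0.089], 0.67)]
scene weight_mouth [([0.55, 0.216, 0.096], 0.66)]
scene lower_mouth [([0.557, 0.443, 0.002], 0.45)]
scene hood_tab [([0.64, 0.238, 0.21], 0.58)]
scene stem_head [([0.527, 0.23, 0.115], 0.61)]
top weight [([0.526, 0.226, 0.089], 0.56)]
top weight_mouth [([0.552, 0.216, 0.096], 0.53)]
top lower_mouth [([0.558, 0.447, -0.001], 0.62), ([0.433, 0.215, 0.084], 0.51)]
top hood_tab [([0.635, 0.24, 0.21], 0.72)]
top stem_head [([0.531, 0.226, 0.111], 0.89)]
((0.5287579894065857, 0.2276221215724945), 0.028913913294672966) (array([ 36,  64,   5,   0,   7,  13,  64, 111,   7,  21,   8,   0]), array([0.065, 0.07 , 0.075, 0.08 , 0.085, 0.09 , 0.095, 0.1  , 0.105,
       0.11 , 0.115, 0.12 , 0.125]))
```

View pics/c5.png

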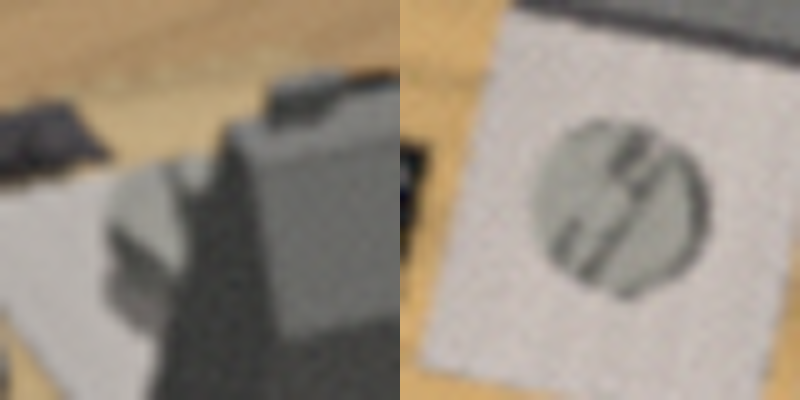

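View pics/scene5.png

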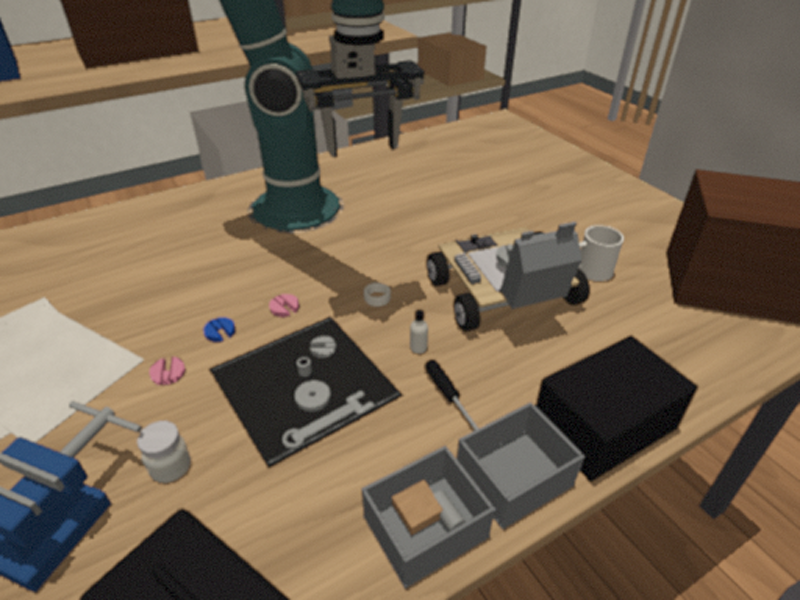

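```bash
cat > close.py <<'E'
from h import *
H=np.array([.066,.004])
def rot(t): # hood-> rover (x,z)
    c,s=np.cos(t),np.sin(t); return np.array([[c,s],[-s,c]]) # (-1,0)->(-c, s)
def place(th,be,delta=0.,x0=-.141):
    R=rot(th); ty=np.array([-np.sin(be),-np.cos(be)]); tx=np.array([np.cos(be),-np.sin(be)])
    L=np.linspace(0,.09,40)
    pw=np.array([s*.0105*tx-l*ty for s in(-1,1) for l in L]); ph=pw@R  # R^T p
    k=np.argmin(ph[:,1]); off=np.array([0,.0165-delta-ph[k,1]])
    # as far inward as clear of the body, capped at x0 for the contact corner
    best=None
    for x in np.arange(x0,-.156,-.0005):
        q=ph+off+[x-ph[k,0],0]
        inside=(q[:,1]<np.minimum(.017+(q[:,0]+.128),.048)+.002)&(q[:,0]>-.128)
        if not inside.any(): best=x;break
    if best is None: return None
    off[0]=best-ph[k,0]; p=H+R@off
    return p,best
def beta(th): return np.radians(np.interp(th,[.3,1.75],[0,B1]))
B1=35
def pose(th,delta=0.):
    r=place(th,beta(th),delta)
    return W(r[0][0],.030,r[0][1]),down(S[2],beta(th)),r[1]
E
python3 - <<'E'
import close; from close import *
for b in (20,35,50):
    close.B1=b
    print(b)
    for th in (1.75,1.5,1.2,.9,.6,.3,0):
        r=place(th,beta(th))
        if r is None: print(th,None);continue
        p,o,x=pose(th); q=solver.inverse_kinematics(p,o); print(th,np.round(r[0]*1000,1),round(x*1000,1),None if q is None else np.round(q,2))
E
```

```text
20
1.75 [117.2 136.2] -141.0 [-0.73  0.84  0.79  1.27 -0.64  1.61  1.41]
1.5 [ 82.5 142.8] -141.0 [-0.85  0.77  0.87  1.41 -0.64  1.52  1.42]
1.2 [ 40.5 139.1] -141.0 [-0.99  0.69  0.92  1.57 -0.62  1.39  1.41]
0.9 [  1.7 123.2] -141.0 [-1.1   0.6   0.93  1.72 -0.57  1.24  1.36]
0.6 [-30.6  96.5] -141.0 [-1.14  0.52  0.84  1.85 -0.49  1.05  1.26]
0.3 [-56.7  62.5] -144.5 [-1.15  0.48  0.73  1.96 -0.41  0.86  1.15]
0 [-73.   20.5] -149.5 [-1.1   0.51  0.64  2.01 -0.43  0.76  1.14]
35
1.75 [116.  133.8] -141.0 [-0.26  0.9  -0.01  1.02 -0.27  1.78  1.1 ]
1.5 [ 81.7 140.7] -141.0 [-0.71  0.87  0.79  1.25 -0.68  1.76  1.42]
1.2 [ 40.  137.5] -141.0 [-0.88  0.76  0.87  1.46 -0.66  1.58  1.43]
0.9 [  1.4 122.1] -141.0 [-1.03  0.67  0.92  1.65 -0.62  1.37  1.4 ]
0.6 [-30.6  95.9] -141.0 [-1.13  0.56  0.87  1.82 -0.54  1.12  1.31]
0.3 [-56.7  62.5] -144.5 [-1.15  0.48  0.73  1.96 -0.41  0.86  1.15]
0 [-73.   20.5] -149.5 [-1.1   0.51  0.64  2.01 -0.43  0.76  1.14]
50
1.75 [114.1 131.8] -141.0 None
1.5 [ 80.4 138.9] -141.0 [-0.26  0.9  -0.01  1.05 -0.32  1.84  1.09]
1.2 [ 39.3 136. ] -141.0 [-0.77  0.83  0.79  1.35 -0.68  1.74  1.43]
0.9 [  1.1 121. ] -141.0 [-0.96  0.72  0.89  1.58 -0.66  1.49  1.43]
0.6 [-31.1  95.6] -141.5 [-1.11  0.6   0.89  1.78 -0.59  1.2   1.36]
0.3 [-56.7  62.5] -144.5 [-1.15  0.48  0.73  1.96 -0.41  0.86  1.15]
0 [-73.   20.5] -149.5 [-1.1   0.51  0.64  2.01 -0.43  0.76  1.14]
```

```bash
python3 - <<'E'
import close; from close import *
close.B1=20
effector.grasp(10)
p,o,x=pose(1.75,-.010); print(loc(p),x)
up=p-o[:,1]*.12
env.reach([.45,.1,.34],down(S[2])); env.reach(up,o); e=env.sense(); print(e["t"],loc(e["ee_pos"]))
env.pause(.2); f0=env.sense()["wrist_force"]
env.movel(p,rate=.12); e=env.sense(); print(e["t"],loc(e["ee_pos"]),e["wrist_force"]-f0)
pic,_=shot("scene","6"); crop(pic,proj("scene",[p])[0],35,"pics/c6.png",10)
E
```

```text
[0.12707509 0.03       0.13442729] -0.141
28.95 [0.16796926 0.02957347 0.24890567]
30.3 [0.12774107 0.03005022 0.13529615] [ 1.06468471  0.2298722  -0.90609927]
```

View pics/c6.png

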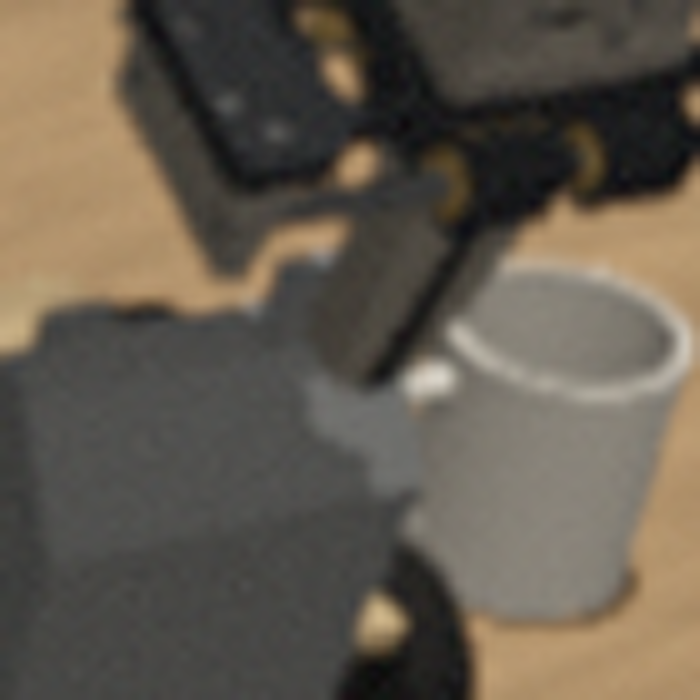

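```bash
python3 - <<'E'
import close; from close import *
close.B1=20
f0=env.sense()["wrist_force"]
for th in list(np.arange(1.72,.2,-.1))+[.15,.1,.06,.03,.01,0,-.01]:
    p,o,x=pose(th,.0005); env.movel(p,frame=o,rate=.08); e=env.sense(); F=Rz(S[2]).T@(e["wrist_force"]-f0)
    print(round(th,2),np.round(loc(e["ee_pos"])*1000,1),np.round(F,1),round(e["t"],1))
    if abs(F).max()>(15 if th<.12 else 8): break
pic,_=shot("scene","7"); crop(pic,proj("scene",[W(0,0,.03)])[0],40,"pics/c7.png",9)
E
```

```text
1.72 [113.   30.3 138.3] [ 1.9  0.4 -1.3] 30.7
1.62 [ 99.2  30.3 141.2] [1.3 1.2 0.8] 31.0
1.52 [ 85.2  30.2 142.7] [1.9 0.9 0.8] 31.3
1.42 [ 71.1  30.1 143.1] [0.7 0.3 0.2] 31.7
1.32 [ 57.   30.1 142.1] [ 1.2 -0.4  0.4] 32.0
1.22 [ 43.2  30.1 139.7] [ 0.9  1.4 -1.2] 32.3
1.12 [ 29.6  30.1 136. ] [ 1.8  0.4 -0.1] 32.6
1.02 [ 16.5  30.  130.9] [ 1.9 -0.8  0.1] 33.0
0.92 [  4.   30.1 124.5] [ 1.1 -0.1  1. ] 33.3
0.82 [ -7.8  30.1 116.9] [ 0.7 -0.1  1.8] 33.6
0.72 [-18.8  30.1 108.2] [0.7 0.6 0.9] 33.9
0.62 [-28.8  30.1  98.4] [0.3 0.8 3. ] 34.3
0.52 [-37.8  30.1  87.6] [0.6 0.1 2.2] 34.6
0.42 [-47.1  30.   76.7] [-1.2  0.3  1.6] 34.9
0.32 [-55.6  30.1  64.9] [-0.2  0.3  2.2] 35.2
0.22 [-63.6  30.   51.7] [-1.3 -0.8  2.1] 35.6
0.15 [-68.8  29.9  41.8] [-1.  -0.1  2.2] 35.9
0.1 [-69.9  30.2  34.8] [ 1.  -0.2  2.2] 36.1
0.06 [-71.6  29.8  28.7] [-0.  -0.3  0.2] 36.4
0.03 [-72.   30.   24.2] [ 0.3 -0.7  0.3] 36.6
0.01 [-72.5  30.   21.4] [-0.3  0.2  2.2] 36.9
0 [-72.5  30.1  20.8] [-0.9 -1.4  8.6] 37.1
-0.01 [-81.5  31.2  20.8] [ 5.2 -1.9  9.7] 37.4
```

View pics/c7.png

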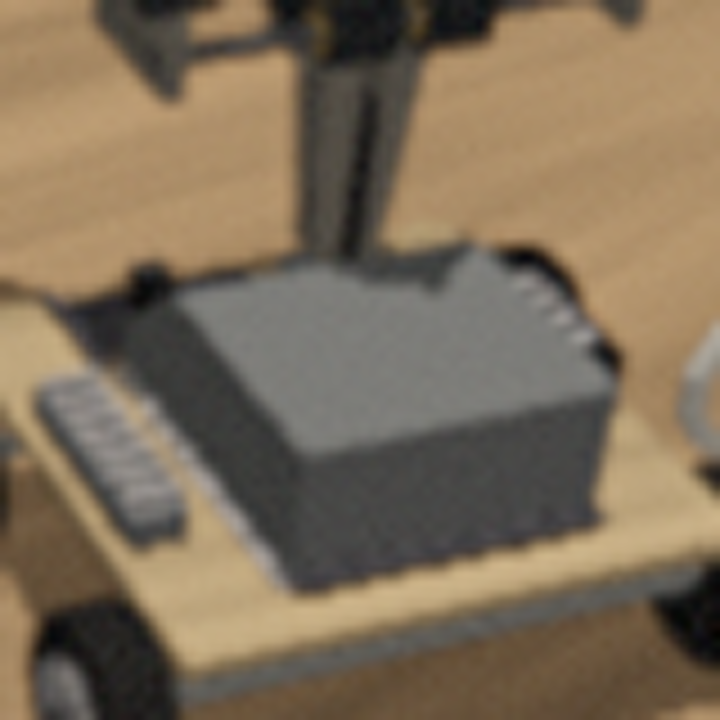

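```bash
python3 - <<'E'
import close; from close import *
f0=env.sense()["wrist_force"]*0
for z in (.0195,.0185):
    env.movel(W(-.078,.03,z),frame=down(S[2]),rate=.05); e=env.sense(); print(np.round(loc(e["ee_pos"])*1000,1),e["wrist_force"])
    if e["wrist_force"][2]>15: break
env.movel(W(-.078,.03,.06),rate=.1); e=env.sense(); print(e["wrist_force"])
env.movel(W(-.10,.03,.2),rate=.3)
env.reach([.38,-.05,.3],down(S[2])); env.pause(.5); print(env.sense()["t"])
for n in("scene","top"):
    p,d=shot(n,"8")
    for t in ["hood_tab","latch_thumb","weight"]:
        print(n,t,[(np.round(r["at"],3).tolist(),round(r["score"],2)) for r in tip_of(n,t)[:7] if r["score"]>.25])
    crop(p,proj(n,[W(0,0,.03)])[0],40,f"pics/{n}8c.png",10)
    P=pts(n,d);P0=pts(n,np.load(f"pics/{n}0.npz")["d"])
    for Q in (P0,P):
        L=(Q-[S[0],S[1],.07])@Rz(S[2]); m=(abs(L[...,1])<.04)&(L[...,0]>-.02)&(L[...,0]<.045)&(L[...,2]>.03)&(L[...,2]<.08)
        print("hood top fit z=a+bx",np.polyfit(L[m][:,0],L[m][:,2],1))
cv2.imwrite("pics/c8.png",np.hstack([cv2.resize(cv2.imread(f"pics/{n}8c.png"),(400,400)) for n in("scene","top")]))
E
```

```text
[-79.2  31.1  20.7] [-6.54010444  0.34056172 13.69959869]
[-79.2  31.2  20.6] [-7.39888563 -1.32561644 21.95249559]
[-0.46620997 -0.85268135 -0.18705914]
40.9833
scene hood_tab [([0.462, 0.273, 0.089], 0.66)]
scene latch_thumb [([0.433, 0.216, 0.092], 0.48), ([0.513, -0.212, 0.001], 0.33)]
scene weight [([0.407, -0.405, -0.003], 0.72), ([0.343, -0.165, -0.0], 0.6), ([0.347, -0.298, 0.0], 0.5)]
hood top fit z=a+bx [-0.01085826  0.05296249]
hood top fit z=a+bx [-0.00922178  0.05291664]
top hood_tab [([0.458, 0.276, 0.093], 0.87), ([0.526, 0.228, 0.076], 0.65)]
top latch_thumb [([0.43, 0.216, 0.09], 0.61)]
top weight [([0.404, -0.397, 0.002], 0.64), ([0.349, -0.292, -0.004], 0.6)]
hood top fit z=a+bx [-0.00212757  0.05181101]
hood top fit z=a+bx [-0.02998517  0.05232024]
```

View pics/c8.png

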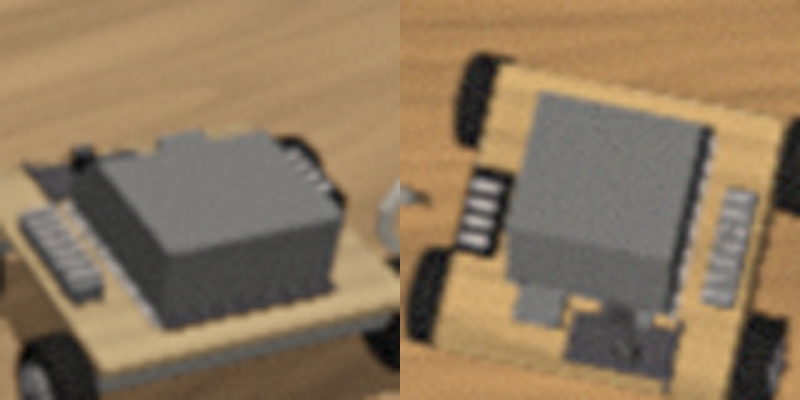

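View pics/scene8.png

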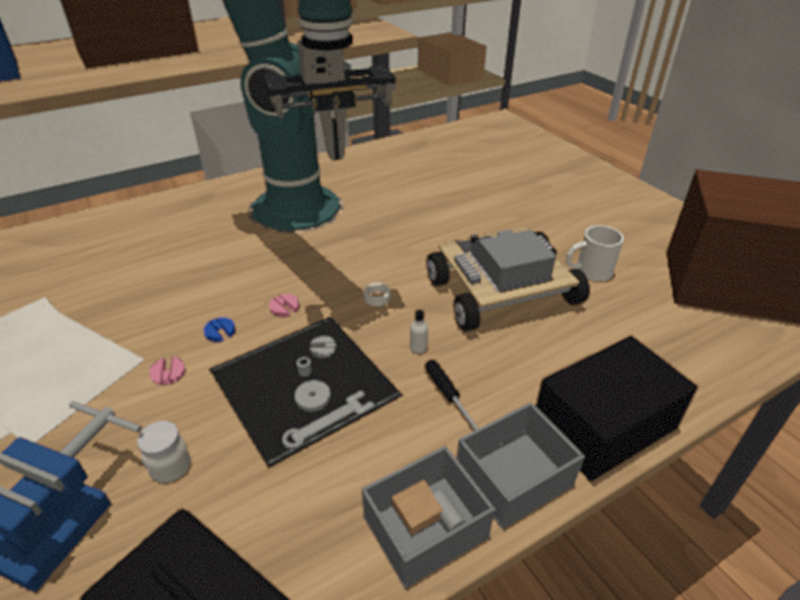

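The hood stays shut with the arm clear, the latch is back at rest, and nothing else has moved. I'm handing the job in.

```bash
python3 - <<'E'
from station import workorder, env
print(workorder.finish_job(), env.sense()["t"])
E
```

```text
the job is handed in; nothing more can be done
the job is handed in; nothing more can be done
```

I did the whole job in the order asked and handed it in at about 41 s of the 72 s allowed; no verdict is reported.

- **Latch and hood:** I slid the thumb latch sideways with the shut fingertips. The hood popped fully open: its tab was found within a few mm of where it should be at the open stop.
- **Weight:** I took the silver slotted weight from the mat, not the blue or pink look-alikes. It slid onto the stem with no contact force until it touched down on the lower weight. It lies flat, with its top about 32 mm above the deck, and its slot points almost opposite to the lower one (about 180° by my estimate).
- **Closing:** I let go and swung the hood down by its tab, pressing up to about 22 N on the shut hood with the fingertips.

**Last checks:** with the arm clear, the hood tab and latch thumb were found where they were at the start, and both pictures show the hood shut. The depth slope fit on the hood top was noisy: −0.009 in the scene view but −0.030 in the top view. I relied on the keypoints and pictures instead. I did not measure the lower slot's angle again after loading, and the weights can't be seen under the shut hood. The other things look unmoved in the last scene picture.

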